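Add one count at the carton counter

ROBOT

A 6-joint arm with a two-finger parallel gripper is mounted at the origin on the work surface. World frame = base frame: x ahead of the robot, y to its left, z up, the work surface at z = 0. Lengths are in m, angles in rad, forces in N, time in s.
With the tool pointing down it reaches from about 0.275 to 0.725 m from the base axis. Payload 15.9 kg.
Tool frame: the origin (TCP) lies at the very end of the fingers, on their centre line; the grasp point (between the pads) lies 19 mm behind it; z points along the fingers, y is the line along which they close (so a half turn about z gives the same grasp; the last joint's range is limited). The gripper opens to 85 mm and grips with 20 to 120 N. Pads are 22 mm wide; open, the fingers measure 114 mm over their backs; the gripper's body (76 mm by 85 mm) begins 54 mm behind the grasp point. The pads swing forward as they close: fully open they stand 13 mm farther back than shut.
Start: joints at [-1.29, 0.213, -0.034, 1.323, 0, 1.571], TCP at [0.139, -0.48, 0.231] pointing down, gripper open.
Joint ranges: [-2.98, 2.98], [-0.74, 1.72], [-1.14, 1.35], [-2.1, 2.04], [-1.57, 1.44], [-3.14, 3.14]. Speed limits (rad/s): [1.89, 1.89, 2.39, 2.57, 3.14, 3.14].

INTERFACE

Orientations are given as a unit quaternion [x, y, z, w].
In Python, from workcell import ctrl gives the robot as it stands.
- The arm moves only by the shell command python3 inch.py 'ROWS' [OPENING] [FORCE]. ROWS is a JSON list of rows, 1 to 5 of them, each of 4 numbers: dx, dy, dz in m, then a turn about the tool's z in rad; each row is the pose to reach, as a shift and turn from the pose commanded when the command began, along the tool's axes at that moment; what a row does not reach only later rows make up. A row lasts 1/8 s, in which the tool goes at most 0.0625 m and 0.188 rad, less where a joint would pass 70% of its speed; a pose out of reach is approached as far as the arm can. OPENING is the finger opening in m, set as the command begins (- or left out keeps the last). The fingers move at their own pace and stop on an object; FORCE is the grip in N (left out, the last holds). Time passes only in rows, so rows that do not move let the fingers close. It prints the time, the measured TCP pose, the force, the opening and the grip force at its end.
- ctrl.state(): the state, without advancing time (a new reading comes with each control period).
- ctrl.grab_frame(name): name is "scene" or "side" or "wrist"; returns a dict with "pixels" (384x512x3 uint8, red, green, blue), "fx", "fy", "cx", "cy" (pixels), "dist" ([k1, k2, p1, p2, k3] as OpenCV has them; the pictures are not rectified), "R" (3x3) and "t" (3): a world point X has camera coordinates R X + t. Camera axes: x right, y down, z forward; pixel columns grow to the right and rows downward; lengths in m; the calibration is good to about 2 mm. A picture is of the moment at which its call begins. There is no depth.
- ctrl.close_job(): hands the job in; it is judged then, once.
The state is a dict: "time": time; "joint_pos": joint angles; "dq": joint speeds; "joint_efforts": joint torques, N m; "ee_pos": TCP position; "tool_rot": TCP orientation; "force": force on the tool from outside, world axes, zero at the start; "moment": the same for the moment, N m; "width": finger opening in m; "grasp_force": force on a finger pad.
Only numpy, scipy, OpenCV 4.12 (cv2) and the standard library are available. Lean on these libraries where they do the work, as an engineer would, in place of code of your own. Each camera call takes 0.05 s, during which the arm holds its last target. There are 200 camera calls.

TASK

A cheese carton slipped past the counter on the small roller track. Add it by hand: from above, push the counter switch's roller lever over sideways, towards the track's end stop, until it trips, hold it there for about a second, then let it spring back upright. Leave the thin whisker of the jam switch unbent.

Things in the scene. Friction and masses are not known exactly. Their poses are not given: they have to be found in the camera images.
- counter_lever (a joint): Lean of the counter switch's roller lever, rad: 0 upright (rest, inner stop), positive towards the track's end stop, trips at 0.45, outer stop 1.2. Sprung: 3 N at the roller trips it, 6 N at the outer stop. Flat steel arm on a level shaft 90 mm above the table. Its housing (36 x 40 mm, 105 mm tall) is one of three alike on the track's robot side, 130 mm apart, in any order.
- counter_roller (a point): Centre of the black roller atop the counter switch's lever: a wheel 20 mm in diameter, 12 mm wide, axle level and across the track. 55 mm above the lever's pivot, so 145 mm above the table when upright, over the near rail. Swings in a vertical plane along the track: 24 mm sideways at the trip point; 51 mm sideways and 35 mm down at the outer stop. Axes: the lever's.
- jam_whisker (a joint): Lean of the jam switch's whisker, rad: a plain steel rod 4 mm thick, no roller, tip 157 mm above the table, on a housing like the counter's. 0 upright, positive towards the end stop, stops at 0.8 either way, springy. Leave it alone. The third housing is an electric eye without an arm.
- track: Fixed roller track, 150 mm wide, 560 mm long, bed 50 mm above the table. Origin: middle of its underside, on the table. x points across, away from the switches; y along it to the end stop, a steel plate 111 mm tall across that end; the other end is open. Two cartons (80 x 110 x 75 mm) stand on it near the ends, towards the side away from the switches.

How it is judged:
On the way, in this order (a step that is already met when the one before it is completed fails the run):
1. the counter's roller lever is pushed over past its trip point (0.45 rad) and held there for at least half a second (value of joint counter_lever above 0.45 rad), for 0.5 s.
2. the lever has sprung back upright, within 0.12 rad (value of joint counter_lever below 0.12 rad), for 0.2 s.
At the end, for the whole second after the job is handed in: The roller lever, having been tripped and held, is back upright within 0.12 rad (7 degrees), and the jam switch's whisker is upright within 0.12 rad (value of joint each of counter_lever, jam_whisker below 0.12 rad and value of joint jam_whisker above -0.12 rad); the robot touches nothing.
It fails at once if the jam switch's whisker is bent more than 0.25 rad either way (value of joint jam_whisker above 0.25 rad or value of joint jam_whisker below -0.25 rad).
It also fails if it takes over 32 s, if anything falls off the work surface, if the arm or the gripper's body presses on something with over 40 N, if the wrist force passes 120 N, or if a joint passes its speed limit or range.

## Working session

There is one attempt and no reset: what is moved stays moved. The work goes in short steps, Python scripts to look and compute and a shell command to move; the robot and the scene stay as the last step left them, time stands still between calls to the robot, and variables do not carry over. Pictures are saved under pics/ and viewed, at most 10 in all, crops included, and the job is handed in when it is done.

```bash
ls; mkdir -p pics; cat > h.py <<'E'
import numpy as np, cv2, json
from workcell import ctrl
def K(f): return np.array([[f["fx"],0,f["cx"]],[0,f["fy"],f["cy"]],[0,0,1]])
def ray(f,uv):
    p=cv2.undistortPoints(np.array([[uv]],float),K(f),np.array(f["dist"]))[0,0]
    R=np.array(f["R"]);return -R.T@np.array(f["t"]), R.T@np.array([p[0],p[1],1])
def plane(f,uv,z):
    o,d=ray(f,uv);return o+d*(z-o[2])/d[2]
def tri(f,a,g,b):
    o,d=ray(f,a);p,e=ray(g,b);s=np.linalg.lstsq(np.c_[d,-e],p-o,rcond=None)[0]
    x,y=o+d*s[0],p+e*s[1];return (x+y)/2,np.linalg.norm(x-y)
def proj(f,X): return cv2.projectPoints(np.array(X,float).reshape(-1,1,3),cv2.Rodrigues(np.array(f["R"]))[0],np.array(f["t"],float),K(f),np.array(f["dist"]))[0][:,0]
E
python3 - <<'E'
from h import *
import pickle
F={n:ctrl.grab_frame(n) for n in("scene","side","wrist")}
pickle.dump(F,open("f0.pkl","wb"))
for n in F: cv2.imwrite(f"pics/{n}0.png",F[n]["pixels"][:,:,::-1]); print(n,-np.array(F[n]["R"]).T@F[n]["t"])
s=ctrl.state();print(s["time"],s["ee_pos"],s["tool_rot"],s["width"])
E
```

```text
inch.py
pics
workcell.py
scene [1.08234105 0.29462376 0.70844622]
side [ 0.36510319 -0.47091011  0.45264785]
wrist [ 0.2189382  -0.45712865  0.37370334]
0.15 [ 0.13848985 -0.48019063  0.23095281] [ 9.90160073e-01  1.39938800e-01 -6.01028177e-05 -3.98473058e-04] 0.08549718453771525
```

View pics/scene0.png

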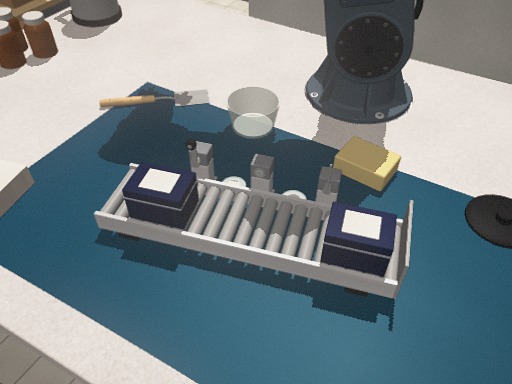

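View pics/side0.png

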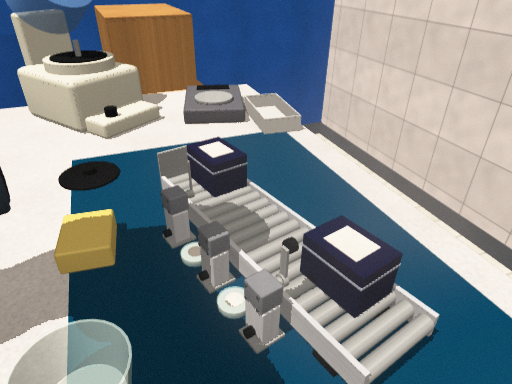

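The scene view shows the black roller at about (192,145) on the left housing, with the end stop at right (410,235). The side view shows the roller at about (290,244). I'll triangulate it and enlarge the housings to find the whisker.

```bash
python3 - <<'E'
from h import *
import pickle
F=pickle.load(open("f0.pkl","rb"));a,b=F["scene"],F["side"]
def blob(f,box,thr=45):
    x0,y0,x1,y1=box;m=(f["pixels"][y0:y1,x0:x1].max(2)<thr).astype(np.uint8)
    n,l,st,c=cv2.connectedComponentsWithStats(m);i=1+st[1:,4].argmax();print(st[i]);return c[i]+[x0,y0]
u=blob(a,(180,132,202,158));v=blob(b,(277,230,304,256));print(u,v,tri(a,u,b,v))
# end stop top corners, scene; housing-tops
print("stop",plane(a,(411,203),.111),plane(a,(403,262),.111))
c1=cv2.resize(a["pixels"][125:215,170:360],None,fx=4,fy=4,interpolation=2)
c2=cv2.resize(b["pixels"][130:320,140:320],None,fx=3.1,fy=3.1,interpolation=2)
cv2.imwrite("pics/c1.png",c1[:,:,::-1]);cv2.imwrite("pics/c2.png",c2[:,:,::-1])
E
```

```text
[14  9  2  6  7]
[13 18  1  1  1]
[194.57142857 143.71428571] [290. 248.] (array([ 0.54558143, -0.14896956,  0.14292529]), np.float64(0.009147367188753754))
stop [0.45228742 0.25468694 0.111     ] [0.58487182 0.28155277 0.111     ]
```

View pics/c1.png

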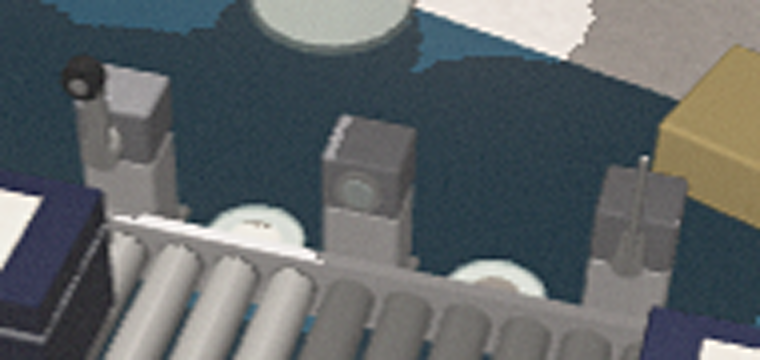

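View pics/c2.png

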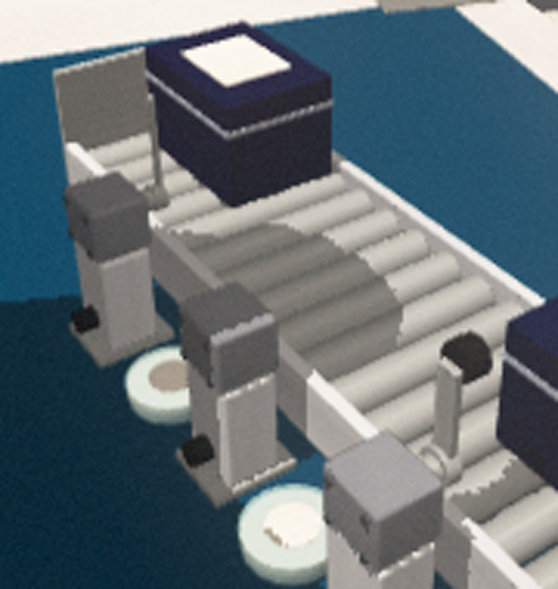

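The crops show the roller lever on the housing at the open end: roller at about (190.8,144.5) in the scene view and (290.6,245.2) in the side view. The middle housing is the electric eye. The whisker is on the housing by the end stop, with its tip at (331,164.5) in the scene view.

```bash
python3 - <<'E'
from h import *
import pickle
F=pickle.load(open("f0.pkl","rb"));a,b=F["scene"],F["side"]
X,e=tri(a,(190.8,144.5),b,(290.6,245.2));print("roller",X,e,plane(a,(190.8,144.5),.145),plane(b,(290.6,245.2),.145))
W=plane(a,(331,164.5),.157);print("whisker",W)
d=(W-X)[:2];print("dist",np.hypot(*d));d/=np.hypot(*d);print("track y",d)
# carton top (z .125) outline points, side view
for uv in((303,231),(341,218),(398,262),(361,283)): 
    P=plane(b,uv,.125);q=(P-X)[:2];print(P,"rel along,across",q@d,q@[d[1],-d[0]])
s=ctrl.state();p=s["ee_pos"]
from scipy.spatial.transform import Rotation as Ro
R=Ro.from_quat(s["tool_rot"]);print(R.as_matrix().round(3))
for n,al,z in(("high",-.055,.2),("low",-.055,.128),("contact",-.0245,.128),("hold",.008,.128)):
    T=np.r_[X[:2]+d*al,z];print(n,T,R.inv().apply(T-p).round(4),np.hypot(*T[:2]))
E
python3 inch.py '[[0.06,-0.017,0],[0.12,-0.034,0],[0.18,-0.051,0],[0.24,-0.068,0],[0.29,-0.084,0]]' 0
```

```text
Traceback (most recent call last):
  File "inch.py", line 5, in <module>
    connect(sys.argv[1:4])
    ~~~~~~~^^^^^^^^^^^^^^^
ValueError: each row has 4 numbers
```

```bash
python3 inch.py '[[0.06,-0.017,0,0],[0.12,-0.034,0,0],[0.18,-0.051,0,0],[0.24,-0.068,0,0],[0.29,-0.084,0,0]]' 0; python3 inch.py '[[0.05,-0.014,0,0],[0.1,-0.028,0,0],[0.15,-0.042,0,0],[0.196,-0.056,0,0],[0.196,-0.056,0,0]]'
python3 - <<'E'
from h import *
s=ctrl.state();print(s["time"],s["ee_pos"],s["tool_rot"],s["width"])
from scipy.spatial.transform import Rotation as Ro
print(Ro.from_quat(s["tool_rot"]).inv().apply(np.r_[0.564,-.211,.125]-s["ee_pos"]))
f=ctrl.grab_frame("side");cv2.imwrite("pics/s1.png",f["pixels"][:,:,::-1])
E
```

```text
time: 0.78
ee_pos: [0.3956, -0.3177, 0.2312]
tool_rot: [0.99, 0.14, -0.0, -0.0]
force: [0.3, -1.4, 0.1]
width: 0.0001
grasp_force: 0.0
time: 1.4
ee_pos: [0.5686, -0.2091, 0.2301]
tool_rot: [0.99, 0.142, -0.0, -0.0]
force: [0.2, -0.4, -0.4]
width: -0.0001
grasp_force: 0.0
1.4 [ 0.56859087 -0.20913582  0.23014513] [ 9.89933759e-01  1.41530091e-01 -4.39987768e-04 -4.39306532e-04] -8.981133541298425e-05
[-0.0048508   0.00060764  0.10514823]
```

View pics/s1.png

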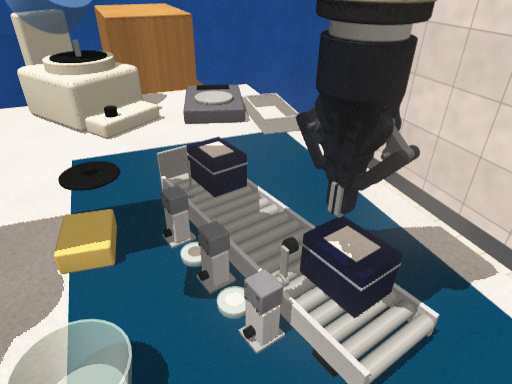

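The side view shows the closed fingers above the open-end carton, tips at about (342,212), with the roller at (290,245) upright and untouched. Next I descend beside it.

```bash
python3 inch.py '[[-0.001,0,0.03,0],[-0.003,0,0.06,0],[-0.003,0,0.09,0],[-0.003,0,0.103,0],[-0.003,0,0.103,0]]'
python3 - <<'E'
from h import *
s=ctrl.state();print(s["time"],s["ee_pos"],s["force"])
f=ctrl.grab_frame("side");c=cv2.resize(f["pixels"][170:330,210:410],None,fx=3,fy=3);cv2.imwrite("pics/s2.png",c[:,:,::-1])
E
```

```text
time: 2.08
ee_pos: [0.5631, -0.2123, 0.1282]
tool_rot: [0.99, 0.14, -0.0, -0.0]
force: [0.1, -0.5, 0.7]
width: -0.0003
grasp_force: 0.0
2.075 [ 0.56312737 -0.21234923  0.12819868] [ 0.05657257 -0.5359106   0.65021928]
```

View pics/s2.png

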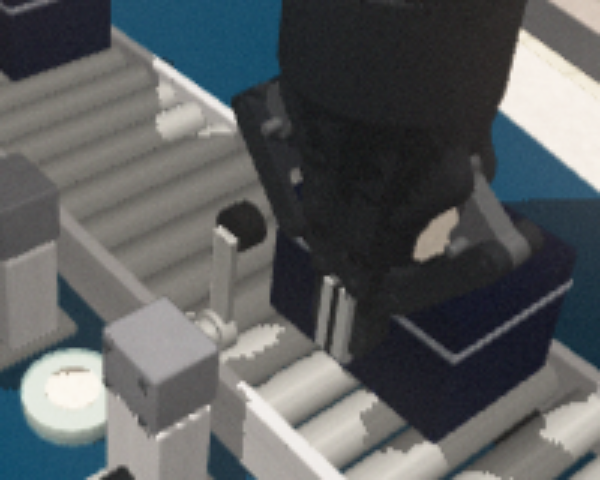

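The crop shows the fingers lowered beside the carton without touching it. The roller is upright at crop (242,225), just ahead of the fingers. Now I push along tool −y.

```bash
python3 inch.py '[[0,-0.015,0,0],[0,-0.03,0,0],[0,-0.04,0,0],[0.001,-0.05,0,0],[0.001,-0.06,0,0]]';python3 inch.py '[[0,-0.005,0,0],[0,-0.01,0,0],[0,-0.01,0,0]]'
python3 - <<'E'
from h import *
s=ctrl.state();print(s["time"],s["ee_pos"],s["force"])
f=ctrl.grab_frame("side");g=ctrl.grab_frame("scene");c=np.hstack([cv2.resize(f["pixels"][190:310,220:350],(400,370)),cv2.resize(g["pixels"][100:220,150:280],(400,370))]);cv2.imwrite("pics/s3.png",c[:,:,::-1])
E
```

```text
time: 2.75
ee_pos: [0.5482, -0.1536, 0.1284]
tool_rot: [0.99, 0.14, 0.0, 0.0]
force: [0.9, -3.0, -2.4]
width: -0.0002
grasp_force: 1.7
time: 3.12
ee_pos: [0.5454, -0.1445, 0.1283]
tool_rot: [0.99, 0.14, -0.0, 0.0]
force: [0.2, -4.2, -0.6]
width: -0.0001
grasp_force: 1.8
3.125 [ 0.54537406 -0.14445953  0.12830639] [ 0.22791861 -4.18580444 -0.57807381]
```

View pics/s3.png

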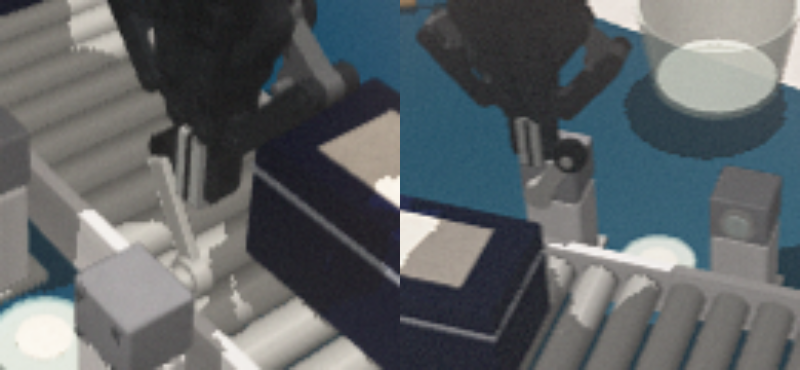

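The roller is leaning towards the end stop, at about (205.6,150.3) in the scene view, pressed by the fingers. I'll compute the lean from that.

```bash
python3 - <<'E'
from h import *
import pickle
a=pickle.load(open("f0.pkl","rb"))["scene"]
X=np.array([.5497,-.1501,.145]);d=np.array([-.2635,.9647,0])
th=np.arange(0,1.21,.1)
print(np.c_[th,proj(a,[X+d*.055*np.sin(t)+[0,0,.055*(np.cos(t)-1)] for t in th])].round(1))
E
```

```text
[[0.000e+00 1.905e+02 1.447e+02]
 [1.000e-01 1.932e+02 1.453e+02]
 [2.000e-01 1.960e+02 1.462e+02]
 [3.000e-01 1.987e+02 1.472e+02]
 [4.000e-01 2.014e+02 1.484e+02]
 [5.000e-01 2.039e+02 1.498e+02]
 [6.000e-01 2.064e+02 1.514e+02]
 [7.000e-01 2.087e+02 1.531e+02]
 [8.000e-01 2.108e+02 1.550e+02]
 [9.000e-01 2.127e+02 1.570e+02]
 [1.000e+00 2.145e+02 1.590e+02]
 [1.100e+00 2.160e+02 1.611e+02]
 [1.200e+00 2.172e+02 1.633e+02]]
```

The lean is about 0.55 rad, past the trip point. I'll add 4 mm for margin, hold for over a second, then back off slowly and lift.

```bash
python3 inch.py '[[0,-0.004,0.002,0],[0,-0.004,0.002,0],[0,-0.004,0.002,0],[0,-0.004,0.002,0],[0,-0.004,0.002,0]]'; python3 inch.py '[[0,0,0,0],[0,0,0,0],[0,0,0,0],[0,0,0,0],[0,0,0,0]]'
python3 - <<'E'
from h import *
s=ctrl.state();print(s["force"])
g=ctrl.grab_frame("scene")["pixels"][130:180,185:225];m=(g.max(2)<45).astype(np.uint8)
n,l,st,c=cv2.connectedComponentsWithStats(m)
for i in range(1,n):
  if st[i,4]>8: print(st[i],c[i]+[185,130])
E
python3 inch.py '[[0,0.01,0,0],[0,0.02,0,0],[0,0.03,0,0],[0,0.04,0,0],[0,0.05,0,0]]'; python3 inch.py '[[0,0.01,0,0],[0,0.02,0,0],[0,0.02,-0.03,0],[0,0.02,-0.08,0],[0,0.02,-0.1,0]]'; python3 inch.py '[[0,0,0,0],[0,0,0,0],[0,0,0,0],[0,0,0,0]]'
python3 - <<'E'
from h import *
s=ctrl.state();print(s["time"],s["ee_pos"],s["force"])
g=ctrl.grab_frame("scene");c=cv2.resize(g["pixels"][100:290,150:420],None,fx=2.9,fy=2.9);cv2.imwrite("pics/s4.png",c[:,:,::-1])
E
```

```text
time: 3.85
ee_pos: [0.5444, -0.1407, 0.1264]
tool_rot: [0.99, 0.14, 0.0, -0.0]
force: [1.6, -3.6, 3.0]
width: -0.0
grasp_force: 1.9
time: 4.47
ee_pos: [0.5444, -0.1406, 0.1263]
tool_rot: [0.99, 0.14, 0.0, -0.0]
force: [1.9, -2.2, 3.1]
width: -0.0001
grasp_force: 1.9
[ 1.88763923 -2.16205305  3.13021734]
[ 3  3  6 11 18] [190.5 137.5]
[17 18 10 10 31] [207.16129032 151.32258065]
time: 5.15
ee_pos: [0.5582, -0.1893, 0.1261]
tool_rot: [0.99, 0.14, -0.0, -0.0]
force: [0.7, -0.3, -0.5]
width: -0.0003
grasp_force: 0.0
time: 5.78
ee_pos: [0.5646, -0.2085, 0.2292]
tool_rot: [0.99, 0.14, 0.002, 0.001]
force: [-0.1, -0.4, 0.3]
width: 0.0003
grasp_force: 0.0
time: 6.28
ee_pos: [0.5634, -0.2078, 0.2256]
tool_rot: [0.99, 0.14, -0.0, -0.0]
force: [-0.4, -0.4, -0.2]
width: -0.0003
grasp_force: 0.0
6.275 [ 0.56342026 -0.20784582  0.22564931] [-0.43916326 -0.4299618  -0.20113181]
```

View pics/s4.png

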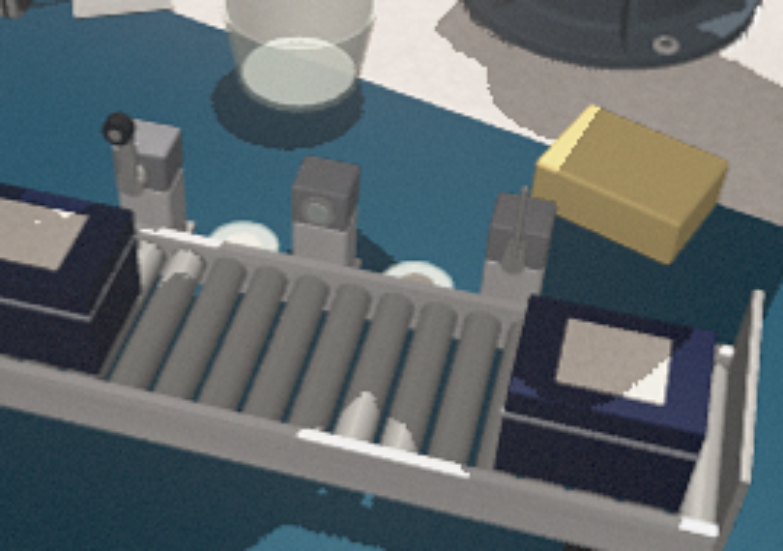

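The roller is back upright at (190.7,144.1), the same as at the start. The whisker is straight and the gripper is clear of everything.

```bash
python3 -c "
from workcell import ctrl
print(ctrl.close_job())"
```

```text
the job is handed in; nothing more can be done
None
```

I handed the job in at about 6.3 s: the counter lever was pushed to about 0.6 rad, held past its trip point for over a second and sprang back upright, with the jam whisker untouched; no verdict was shown.

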